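# Put the pellet-pressing kit back in its tray

## Task

Put the pellet-pressing kit back into its black tray: stand the steel die in the grey cup, the white jar with the blue band in the blue cup and the white-capped vial in the white cup, each upright and fully down, and lay the steel tweezers flat in the orange rest, either way round. The blue-capped vial, the black tweezers and the orange jar are not part of the kit: leave them where they are.

Things in the scene. Friction and masses are not known exactly. Their poses are not given: they have to be found in the camera images.
- pellet_die: bare steel pellet die, upright, about 0.42 kg: foot 50 mm across from 0 to 16 mm height, body 39 mm across from 16 to 53 mm, plunger with a head 24 mm across from 53 to 75 mm. Origin at the centre of the underside, z up.
- salt_jar: white screw-lid jar with a white lid and a blue band, upright, 60 mm across, 82 mm tall (lid 55 mm across from 71 mm up), about 0.16 kg. Origin at the centre of the underside, z up. An orange jar of the same shape, not listed, stands farther to the right.
- white_cap_vial: clear glass vial with a white cap, upright, 23 mm across, 45 mm tall (cap 21 mm across from 39 mm up), 12 g. Origin at the centre of the underside, z up.
- steel_tweezers: bright steel tweezers lying on the table, 127 mm long, 17 mm over the two blades at the middle, 9 mm high, 18 g. Origin at the middle of the length on the underside; x along the length, z up. Rigid: grasp across both blades near the origin.
- blue_cap_vial: clear glass vial with a blue cap, otherwise as the white-capped one, upright; stays where it is. Origin at the centre of the underside. Behind the four upright things stands a clear tank 0.31 m tall, its near left corner at about x 0.67, y -0.16, its near side running from there to x 0.56, y -0.59: keep the wrist clear of it.
- black_tweezers: black tweezers, 112 mm long, 17 mm wide, 9 mm high, lying on the table; stay where they are. Origin at the middle of the length on the underside, x along the length.
- jar_nest: blue cup for the white jar, fixed in the black tray: round, flared, on an 86 mm square foot. Origin: centre of the foot's underside, 5 mm above the table; z up. Its floor is 3 mm, its rim 17 mm above the origin; inside 67 mm across for the lowest 4 mm, then widening to 81 mm at the rim; wall 2.5 mm. The three cups stand in a row, 88 mm apart, in any order.
- die_nest: grey cup for the steel die, fixed in the black tray: round, flared, on an 86 mm square foot. Origin: centre of the foot's underside, 5 mm above the table; z up. Its floor is 3 mm, its rim 17 mm above the origin; inside 57 mm across for the lowest 4 mm, then widening to 71 mm at the rim; wall 2.5 mm. The three cups stand in a row, 88 mm apart, in any order.
- vial_nest: white cup for the white-capped vial, fixed in the black tray: round, flared, on an 86 mm square foot. Origin: centre of the foot's underside, 5 mm above the table; z up. Its floor is 3 mm, its rim 17 mm above the origin; inside 30 mm across for the lowest 4 mm, then widening to 44 mm at the rim; wall 2.5 mm. The three cups stand in a row, 88 mm apart, in any order.
- tweezer_rest: orange fixed rest on the tray's near side: two saddles, open between them for the fingers. Origin: centre of the underside, 5 mm above the table; x along it, z up. Saddle floors at z 21 mm, 32 to 72 mm either side along x; sides flare from 24 to 36 mm apart at the top (z 34 mm); end walls 144 mm apart. The cup row is 71 mm behind: best filled before the tall jar and die crowd it.

How it is judged:
At the end, for the whole second after the job is handed in: Die, white jar and white-capped vial in their cups: within 8 mm of centre, 5 mm of the floor, 0.12 rad of upright; steel tweezers flat in the rest within 14 mm, 0.2 rad (either way round) and 5 mm of its floors; all at rest. Blue-capped vial and black tweezers moved less than 30 mm, not tipped (horizontal distance between salt_jar and jar_nest below 0.008 m and z of salt_jar in the frame of jar_nest between -0.002 and 0.008 m and angle between each of salt_jar, pellet_die, white_cap_vial, steel_tweezers, blue_cap_vial, black_tweezers's own z axis and vertical below 0.12 rad and linear speed of each of salt_jar, pellet_die, white_cap_vial, steel_tweezers below 0.02 m/s and horizontal distance between pellet_die and die_nest below 0.008 m and z of pellet_die in the frame of die_nest between -0.002 and 0.008 m and horizontal distance between white_cap_vial and vial_nest below 0.008 m and z of white_cap_vial in the frame of vial_nest between -0.002 and 0.008 m and horizontal distance between steel_tweezers and tweezer_rest below 0.014 m and z of steel_tweezers in the frame of tweezer_rest between 0.018 and 0.026 m and angle between the x axis of steel_tweezers and the x axis of tweezer_rest, either way round below 0.2 rad and distance of each of blue_cap_vial, black_tweezers from where it was at the start of the episode below 0.03 m); the robot touches nothing.
It also fails if it takes over 120 s, if anything falls off the work surface, if the arm or the gripper's body presses on something with over 40 N, if the wrist force passes 120 N, or if a joint passes its speed limit or range.

## Robot

A 6-joint arm with a two-finger parallel gripper is mounted at the origin on a cart in front of the work surface, level with it; the furniture and walls round the work are solid. World frame = base frame: x ahead of the robot, y to its left, z up, the work surface at z = 0. Lengths are in m, angles in rad, forces in N, time in s.
With the tool pointing down it reaches from about 0.275 to 0.85 m from the base axis. Payload 5.2 kg.
Tool frame: the origin (TCP) lies at the very end of the fingers, on their centre line; the grasp point (between the pads) lies 19 mm behind it; z points along the fingers, y is the line along which they close (so a half turn about z gives the same grasp; the last joint's range is limited). The gripper opens to 85 mm and grips with 20 to 120 N. Pads are 22 mm wide; open, the fingers measure 114 mm over their backs; the gripper's body (76 mm by 85 mm) begins 54 mm behind the grasp point. The pads swing forward as they close: fully open they stand 13 mm farther back than shut.
Start: joints at [1.079, 0.259, 1.535, -0, 1.348, -0.203], TCP at [0.157, 0.527, 0.231] pointing down, gripper open.
Joint ranges: [-3.14, 3.14], [-0.91, 2.08], [0.19, 2.58], [-1.22, 4.36], [0.22, 2.71], [-3.12, 3.12]. Speed limits (rad/s): [2.57, 2.57, 3.14, 3.14, 3.14, 3.14].

## Interface

Orientations are given as a unit quaternion [x, y, z, w].
In Python, from plant import sensors, get_image, job gives the robot as it stands. The module is installed in compiled form; this text tells all that it offers.
- The arm moves only by the shell command python3 -m jog 'ROWS'. ROWS is JSON, one flat list of numbers, 7 for each row, row after row: the turn, a rotation vector about the tool's x, y, z in degrees, then the shift along the tool's x, y, z in m, then the finger opening in m, from 0 to 0.0854. A call has 1 to 12 rows; each row is the pose to reach, as a shift and turn from the pose commanded when the call began, along the tool's axes at that moment; what a row does not reach only later rows make up. A row lasts 1/8 s, in which the tool goes at most 62.5 mm and 10.7 degrees, less where a joint would pass 70% of its speed; a pose out of reach is approached as far as the arm can. A call with a gripper value outside its range is refused whole. The fingers move at their own pace and stop on an object; the grip force is fixed at half the most. Time passes only in rows, so rows that repeat a pose let the fingers close. It gives the time, the measured TCP pose, the force, the opening and the grip force at its end, in the units of the state.
- sensors.observe(): the state, without advancing time (a new reading comes with each control period).
- get_image(name): name is "scene" or "top" or "wrist"; returns a dict with "frame" (384x512x3 uint8, blue, green, red), "mtx" (3x3 intrinsics, pixels), "xyz" and "orientation" of the camera in the world; the wrist camera has in their place "hand_eye" (4x4, takes a point from camera to tool coordinates, whose origin is the TCP and whose axes are the flange's). Camera axes: x right, y up, looking along -z (the intrinsics and any distortion apply to the point x, -y, -z); pixel columns grow to the right and rows downward; lengths in m; the calibration is good to about 2 mm. The wrist camera is an equidistant fisheye: a pixel r from the principal point sees the ray r / f radians off the axis. A picture is of the moment at which its call begins: read the wrist's pose just before it. There is no depth.
- job.hand_in(): hands the job in; it is judged then, once.
The state is a dict: "time_s": time; "joints": joint angles; "qvel": joint speeds; "effort": joint torques, N m; "tool_pos": TCP position; "ee_rot": TCP orientation; "contact_force": force on the tool from outside, world axes, zero at the start; "wrist_torque": the same for the moment, N m; "gripper_width": finger opening in m; "grip_force": force on a finger pad.
Only numpy, scipy, OpenCV 4.12 (cv2) and the standard library are available. Lean on these libraries where they do the work, as an engineer would, in place of code of your own. Each camera call takes 0.05 s, during which the arm holds its last target. There are 200 camera calls.

## Working session

There is one attempt and no reset: what is moved stays moved. The work goes in short steps, Python scripts to look and compute and a shell command to move; the robot and the scene stay as the last step left them, time stands still between calls to the robot, and variables do not carry over. Pictures are saved under pics/ and viewed, at most 14 in all, crops included, and the job is handed in when it is done.

```bash
mkdir -p pics
python3 - <<'E'
from plant import sensors,get_image
import cv2,numpy as np
s=sensors.observe(); print(s)
for n in ["scene","top","wrist"]:
    im=get_image(n); cv2.imwrite(f"pics/{n}0.png",im["frame"]); np.save(f"pics/{n}0.npy",im["frame"])
    print(n,{k:np.round(v,4).tolist() for k,v in im.items() if k!="frame"})
E
```

```text
{'time_s': 0.0, 'joints': array([ 1.07921114e+00,  2.59338027e-01,  1.53609370e+00, -1.16501949e-05,
        1.34800855e+00, -2.02795065e-01]), 'qvel': array([ 5.68632688e-04, -4.55570763e-04,  1.72237176e-03,  7.55012894e-04,
       -8.15804615e-05,  6.47507345e-04]), 'effort': array([-3.85973626e-04, -4.46021748e+01, -2.90572286e+01, -1.27642634e-04,
        1.13501542e-02,  3.67209657e-05]), 'tool_pos': array([0.15635645, 0.52674781, 0.23047312]), 'ee_rot': array([ 1.43892470e-01,  9.89592898e-01, -8.70623252e-04, -3.08992467e-04]), 'contact_force': array([-0.25549942, -0.29891688,  0.99063648]), 'wrist_torque': array([ 0.04495112,  0.01627839, -0.05261804]), 'grip_force': 0.0, 'gripper_width': 0.08564278328694098}
scene {'mtx': [[416.9978, 0.0, 251.5899], [0.0, 416.9978, 190.9396], [0.0, 0.0, 1.0]], 'xyz': [-0.0592, -0.4906, 0.7101], 'orientation': [0.3378, -0.1855, -0.4231, 0.82]}
top {'mtx': [[460.6512, 0.0, 262.1572], [0.0, 460.6512, 207.5147], [0.0, 0.0, 1.0]], 'xyz': [0.4506, -0.086, 1.1759], 'orientation': [-0.0128, 0.0242, 0.7127, -0.701]}
wrist {'mtx': [[297.3186, 0.0, 260.8643], [0.0, 297.3186, 188.6472], [0.0, 0.0, 1.0]], 'hand_eye': [[-0.0002, 0.9446, 0.3282, 0.0845], [1.0, -0.0001, 0.0009, 0.0004], [0.0009, 0.3282, -0.9446, -0.1416], [0.0, 0.0, 0.0, 1.0]]}
```

View pics/scene0.png

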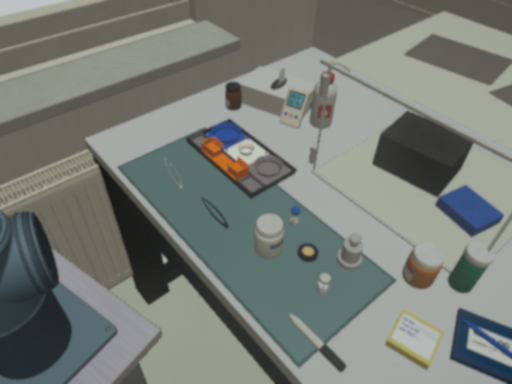

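View pics/top0.png

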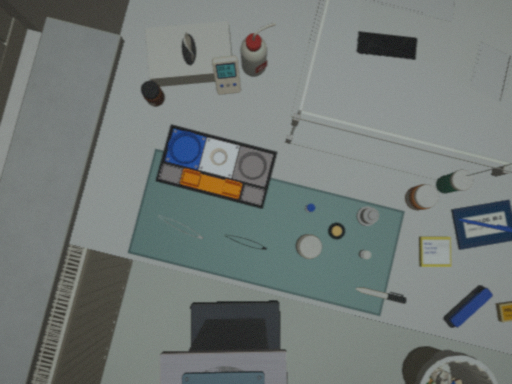

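```bash
cat > h.py <<'E'
import numpy as np,cv2
from scipy.spatial.transform import Rotation as R
from plant import sensors,get_image
CAM={"scene":([[416.9978,0,251.5899],[0,416.9978,190.9396],[0,0,1]],[-0.0592,-0.4906,0.7101],[0.3378,-0.1855,-0.4231,0.82]),
"top":([[460.6512,0,262.1572],[0,460.6512,207.5147],[0,0,1]],[0.4506,-0.086,1.1759],[-0.0128,0.0242,0.7127,-0.701])}
def ray(n,uv):
    K,p,q=CAM[n]; d=np.linalg.inv(K)@[uv[0],uv[1],1]; d=d*[1,-1,-1]
    return np.array(p),R.from_quat(q).apply(d/np.linalg.norm(d))
WK=np.array([[297.3186,0,260.8643],[0,297.3186,188.6472],[0,0,1]])
def wray(uv,pos,rot,H):
    d=np.array([uv[0]-WK[0,2],uv[1]-WK[1,2]]); r=np.hypot(*d); th=r/WK[0,0]
    v=np.array([np.sin(th)*d[0]/r,-np.sin(th)*d[1]/r,-np.cos(th)]) if r else np.array([0,0,-1.])
    H=np.array(H); Rt=R.from_quat(rot)
    return Rt.apply(H[:3,3])+pos,Rt.apply(H[:3,:3]@v)
def plane(r,z): o,d=r; return o+d*(z-o[2])/d[2]
def tri(*rs):
    A=np.zeros((3,3));b=np.zeros(3)
    for o,d in rs:
        P=np.eye(3)-np.outer(d,d);A+=P;b+=P@o
    p=np.linalg.solve(A,b)
    return p,max(np.linalg.norm((np.eye(3)-np.outer(d,d))@(p-o)) for o,d in rs)
E
python3 - <<'E'
import cv2,numpy as np
t=np.load("pics/top0.npy");s=np.load("pics/scene0.npy")
cv2.imwrite("pics/tc.png",cv2.resize(t[115:300,145:415],None,fx=2.9,fy=2.9,interpolation=cv2.INTER_CUBIC))
cv2.imwrite("pics/sc.png",cv2.resize(s[110:310,155:385],None,fx=3,fy=3,interpolation=cv2.INTER_CUBIC))
for n,im in (("top",t),("scene",s)):
    hsv=cv2.cvtColor(im,cv2.COLOR_BGR2HSV)
    for nm,lo,hi in (("orange",(8,150,120),(22,255,255)),("blue",(100,140,60),(125,255,255)),("white",(0,0,165),(180,60,255))):
        m=cv2.inRange(hsv,lo,hi); k,_,st,c=cv2.connectedComponentsWithStats(m)
        for i in range(1,k):
            x,y,w,h,a=st[i]
            if a>12 and (n=="top" and 145<x<415 and 110<y<290 or n=="scene" and 150<x<390 and 100<y<320): print(n,nm,st[i],c[i].round(1))
E
```

```text
top orange [180 169  62  29 932] [210.6 183.4]
top blue [ 165  129   40   40 1129] [184.8 148.5]
top blue [308 204   7   7  39] [310.7 207.1]
top white [303 112  12   4  16] [309.2 113.4]
top white [316 115  36  10  44] [332.9 119.5]
top white [355 125  22   6  25] [365.4 127.6]
top white [201 140  37  36 709] [218.9 157.7]
top white [214 153  10  10  80] [218.6 157.3]
scene orange [202 138  46  42 745] [224.3 159.1]
scene blue [208 123  36  24 492] [227.  132.9]
scene blue [293 207   6   6  27] [295.4 209.6]
scene white [227 140  39  25 503] [246. 151.]
scene white [258 215  24  18 325] [269.3 223.4]
scene white [322 275   7   6  36] [325.  277.2]
scene white [293 317  29  29 112] [308.  331.6]
```

View pics/tc.png

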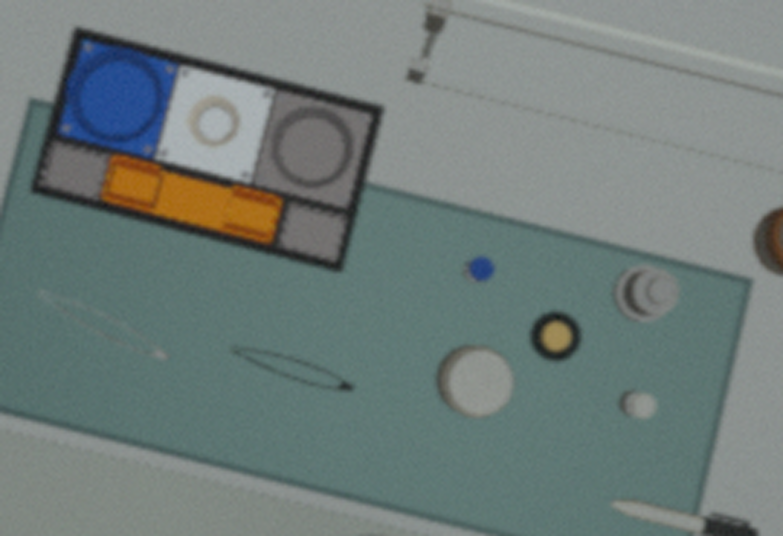

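View pics/sc.png

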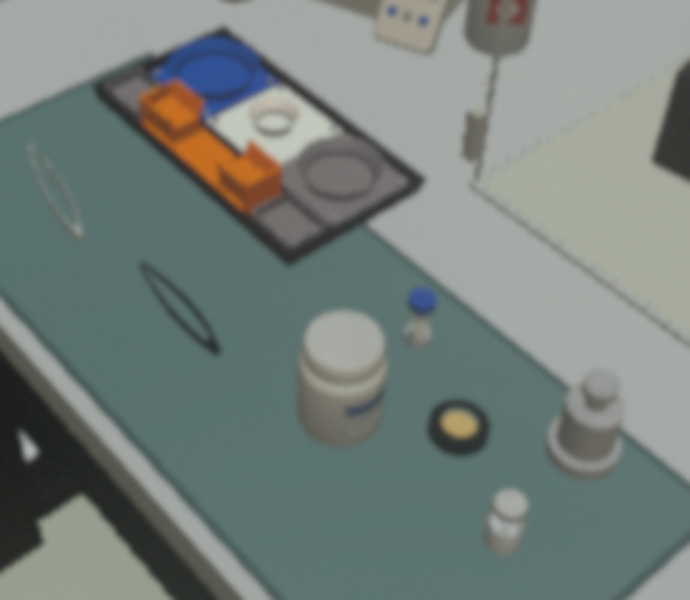

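Run:
```python
from h import *
T=lambda x,y:((x+.5)/2.9-.5+145,(y+.5)/2.9-.5+115)
S=lambda x,y:((x+.5)/3-.5+155,(y+.5)/3-.5+110)
F={"jarlid":((477,381),(344,341),.082),"diehead":((659,290),(600,385),.075),"wcap":((640,405),(512,499),.045),"bcap":((481,268),(422,298),.045),
"bluecup":((118,98),(213,72),.022),"whitecup":((215,121),(274,118),.022),"greycup":((312,147),(341,172),.022),
"tw1":((38,291),(31,147),.005),"tw2":((166,356),(80,234),.005),"bk1":((233,349),(144,265),.005),"bk2":((353,388),(217,352),.005)}
for k,(a,b,z) in F.items():
    ra=ray("top",T(*a));rb=ray("scene",S(*b)); p,e=tri(ra,rb)
    print(k,p.round(4),round(e,4),"top@z",plane(ra,z).round(4)[:2],"scene@z",plane(rb,z).round(4)[:2])
```

```text
jarlid [ 0.4149 -0.2151  0.0797] 0.001 top@z [ 0.4144 -0.214 ] scene@z [ 0.4138 -0.2169]
diehead [ 0.4871 -0.3688  0.0723] 0.0008 top@z [ 0.4867 -0.3674] scene@z [ 0.4853 -0.37  ]
wcap [ 0.3916 -0.3573  0.0467] 0.0019 top@z [ 0.3906 -0.3561] scene@z [ 0.3939 -0.3585]
bcap [ 0.5089 -0.2241  0.0453] 0.0002 top@z [ 0.5088 -0.2239] scene@z [ 0.5094 -0.2241]
bluecup [0.6639 0.0865 0.0168] 0.0001 top@z [0.6629 0.0858] scene@z [0.6586 0.0822]
whitecup [0.6423 0.0024 0.0174] 0.0001 top@z [0.6416 0.0019] scene@z [ 0.6375 -0.0008]
greycup [ 0.619  -0.0825  0.0151] 0.0006 top@z [ 0.6176 -0.082 ] scene@z [ 0.6126 -0.087 ]
tw1 [0.4977 0.1588 0.0047] 0.001 top@z [0.497  0.1595] scene@z [0.4981 0.1577]
tw2 [0.4386 0.0477 0.0098] 0.0002 top@z [0.4384 0.0484] scene@z [0.4421 0.0513]
bk1 [ 0.4445 -0.0113  0.0049] 0.0016 top@z [ 0.4435 -0.0101] scene@z [ 0.4454 -0.0126]
bk2 [ 0.4075 -0.1141  0.0059] 0.0003 top@z [ 0.4077 -0.1144] scene@z [ 0.4079 -0.1133]
```

```bash
cat >> h.py <<'E'
def go(x,y,z,yaw):  # turn [deg] and shift for tool down, tool y axis at yaw deg
    s=sensors.observe(); R0=R.from_quat(s["ee_rot"]); a=np.radians(yaw)
    Y=np.array([np.cos(a),np.sin(a),0]);Z=np.array([0,0,-1.]);X=np.cross(Y,Z)
    Rt=R.from_matrix(np.c_[X,Y,Z])
    print("turn",np.degrees((R0.inv()*Rt).as_rotvec()).round(1),"shift",R0.inv().apply(np.array([x,y,z])-s["tool_pos"]).round(4),"j",s["joints"].round(2),"pos",s["tool_pos"].round(4),"F",s["contact_force"].round(1),"w",round(s["gripper_width"],4),round(s["time_s"],1))
E
python3 -c "
from h import *
go(.468,.1035,.2,-27.8)"
python3 -m jog '[0,0,101.2,-0.419,-0.317,0.03,0.05, 0,0,101.2,-0.419,-0.317,0.03,0.05, 0,0,101.2,-0.419,-0.317,0.03,0.05, 0,0,101.2,-0.419,-0.317,0.03,0.05, 0,0,101.2,-0.419,-0.317,0.03,0.05, 0,0,101.2,-0.419,-0.317,0.03,0.05, 0,0,101.2,-0.419,-0.317,0.03,0.05, 0,0,101.2,-0.419,-0.317,0.03,0.05, 0,0,101.2,-0.419,-0.317,0.03,0.05, 0,0,101.2,-0.419,-0.317,0.03,0.05, 0,0,101.2,-0.419,-0.317,0.03,0.05, 0,0,101.2,-0.419,-0.317,0.03,0.05]'
python3 - <<'E'
from h import *
go(.468,.1035,.2,-27.8)
s=sensors.observe(); im=get_image("wrist"); np.savez("pics/w1.npz",f=im["frame"],p=s["tool_pos"],q=s["ee_rot"],H=im["hand_eye"])
cv2.imwrite("pics/w1.png",im["frame"])
E
```

```text
turn [-1.000e-01  1.000e-01  1.013e+02] shift [-0.4193 -0.3171  0.031 ] j [ 1.08  0.26  1.54 -0.    1.35 -0.2 ] pos [0.1564 0.5269 0.2307] F [-0.8  0.5 -0.1] w 0.0859 0.1
time_s: 1.65
tool_pos: [0.4677, 0.1043, 0.2012]
ee_rot: [0.855, 0.518, -0.0, -0.0]
contact_force: [-0.1, 0.2, 0.3]
gripper_width: 0.05
grip_force: 0.0
turn [-0.   0.   0.2] shift [-0.0005  0.0007  0.0012] j [-0.01  0.16  1.74  0.    1.24  0.47] pos [0.4677 0.1043 0.2012] F [-0.1  0.2  0.3] w 0.05 1.6
```

View pics/w1.png

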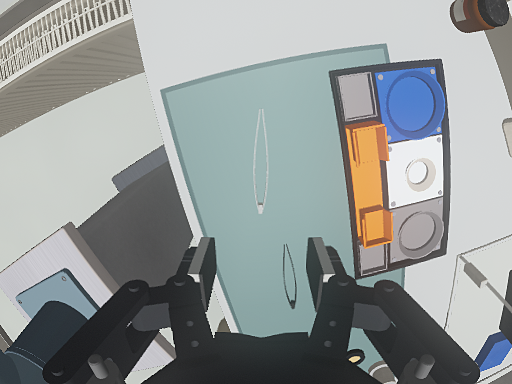

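Run:
```python
from h import *
d=np.load("pics/w1.npz"); W=lambda uv:wray(uv,d["p"],d["q"],d["H"])
T=lambda x,y:ray("top",((x+.5)/2.9-.5+145,(y+.5)/2.9-.5+115))
f=d["f"]; hsv=cv2.cvtColor(f,cv2.COLOR_BGR2HSV)
m=cv2.inRange(f[100:225,235:290].astype(np.uint8),(150,150,150),(255,255,255)); 
v,u=np.nonzero(m); 
P=np.array([plane(W((a+235,b+100)),.005)[:2] for a,b in zip(u,v)])
(c,wh,an)=cv2.minAreaRect(P.astype(np.float32)); print("tweezers rect",c,wh,an,len(P))
for n,uv,z in (("tip",(261,109),.005),("end",(261,213),.005)): print(n,plane(W(uv),z).round(4))
for n,uv,t in (("blue",(415.5,104.5),(118,98)),("white",(420,173.5),(215,121)),("grey",(420,230),(312,147))):
    p,e=tri(W(uv),T(*t)); print(n,plane(W(uv),.022)[:2].round(4),p.round(4),round(e,4))
o=cv2.inRange(hsv,(8,150,120),(22,255,255)); k,l,st,_=cv2.connectedComponentsWithStats(o); i=1+st[1:,4].argmax(); print(st[i])
v,u=np.nonzero(l==i); P=np.array([plane(W((a,b)),.02)[:2] for a,b in zip(u,v)]); print("rest",cv2.minAreaRect(P.astype(np.float32)))
cv2.imwrite("pics/w1c.png",cv2.resize(f[50:280,235:460],None,fx=2.6,fy=2.6,interpolation=cv2.INTER_CUBIC))
```

```text
tweezers rect (0.46742117404937744, 0.1004105806350708) (0.15284211933612823, 0.06832165271043777) 62.344234466552734 6829
tip [0.4968 0.1594 0.005 ]
end [0.4379 0.0469 0.005 ]
blue [0.6635 0.089 ] [0.6647 0.0872 0.0174] 0.0011
white [0.6398 0.0065] [0.6429 0.0025 0.0145] 0.0
grey [ 0.6181 -0.0712] [ 0.621  -0.0816  0.0091] 0.0015
[ 346  124   47  124 3347]
rest ((0.5735989212989807, 0.016365043818950653), (0.1595233827829361, 0.049256399273872375), 74.4896011352539)
```

View pics/w1c.png

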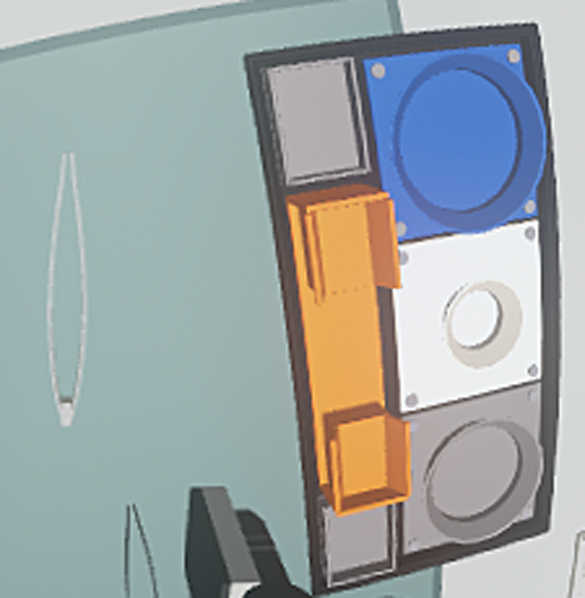

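```bash
python3 -m jog '[0,0,0,-0.001,0,0.05,0.05, 0,0,0,-0.001,0,0.1,0.05, 0,0,0,-0.001,0,0.14,0.05, 0,0,0,-0.001,0,0.165,0.05, 0,0,0,-0.001,0,0.18,0.05, 0,0,0,-0.001,0,0.188,0.05, 0,0,0,-0.001,0,0.193,0.05, 0,0,0,-0.001,0,0.196,0.05, 0,0,0,-0.001,0,0.197,0.05, 0,0,0,-0.001,0,0.197,0.05]'
python3 -m jog '[0,0,0,0,0,0,0.035, 0,0,0,0,0,0,0.02, 0,0,0,0,0,0,0, 0,0,0,0,0,0,0, 0,0,0,0,0,0,0, 0,0,0,0,0,0,0, 0,0,0,0,0,0,0, 0,0,0,0,0,0,0]'
```

```text
time_s: 2.95
tool_pos: [0.4677, 0.1031, 0.0046]
ee_rot: [0.856, 0.517, 0.0, 0.0]
contact_force: [0.6, 0.7, 0.7]
gripper_width: 0.05
grip_force: 0.0
time_s: 3.95
tool_pos: [0.4676, 0.1031, 0.0045]
ee_rot: [0.856, 0.517, 0.0, 0.0]
contact_force: [-1.1, 0.4, 5.6]
gripper_width: 0.014
grip_force: 58.8
```

```bash
python3 -m jog '[0,0,0,0,0,-0.02,0, 0,0,0,0,0,-0.06,0, 0,0,0,0,0,-0.115,0, 0,0,-6,-0.012,0.06,-0.115,0, 0,0,-12.7,-0.024,0.11,-0.115,0, 0,0,-12.7,-0.024,0.133,-0.115,0, 0,0,-12.7,-0.024,0.133,-0.115,0, 0,0,-12.7,-0.024,0.133,-0.115,0]'
python3 - <<'E'
from h import *
go(.574,.0205,.12,-15.1)
s=sensors.observe(); im=get_image("wrist"); np.savez("pics/w2.npz",f=im["frame"],p=s["tool_pos"],q=s["ee_rot"],H=im["hand_eye"])
cv2.imwrite("pics/w2.png",im["frame"])
E
```

```text
time_s: 4.95
tool_pos: [0.5728, 0.0205, 0.1186]
ee_rot: [0.794, 0.608, -0.001, -0.001]
contact_force: [-0.4, 0.4, 0.1]
gripper_width: 0.0138
grip_force: 58.7
turn [-0.1  0.   0.1] shift [ 0.0003  0.0011 -0.0014] j [-0.16  0.4   1.63  0.    1.12  0.1 ] pos [0.5728 0.0205 0.1186] F [-0.4  0.4  0.1] w 0.0138 5.0
```

View pics/w2.png

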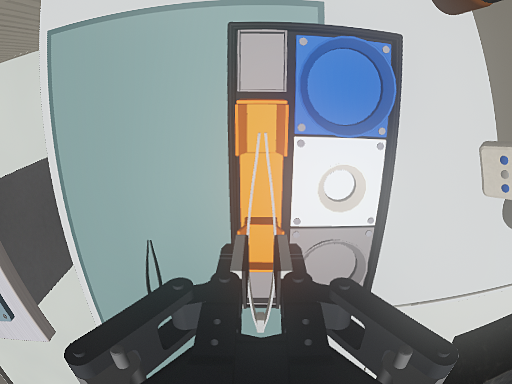

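Run:
```python
from h import *
d=np.load("pics/w2.npz"); W=lambda uv:wray(uv,d["p"],d["q"],d["H"])
for n,pts in (("white",[(300,143),(381,143),(298,220),(371,221)]),("blue",[(303,42),(386,43),(301,127),(386,131)])):
    P=np.array([plane(W(p),.009)[:2] for p in pts]); print(n,P.round(4).tolist(),P.mean(0).round(4))
print("rims",plane(W((343,188)),.022),plane(W((348,86)),.022))
d1=np.load("pics/w1.npz"); W1=lambda uv:wray(uv,d1["p"],d1["q"],d1["H"])
C=lambda x,y:((x+.5)/2.6-.5+235,(y+.5)/2.6-.5+50)
for n,a,b in (("blue rim",C(466,143),(348,86)),("white floor",C(473,318),(339,184)),("white rim",C(483,323),(343,188)),("wscrewTL",C(403,258),(300,143)),("wscrewBL",C(411,400),(298,220)),("wscrewTR",C(531,233),(381,143)),("wscrewBR",C(532,370),(371,221))):
    p,e=tri(W1(a),W(b)); print(n,p.round(4),round(e,4))
for n,uv,z in (("rest far L top",(237,101),.039),("far R top",(288,101),.039)): print(n,plane(W(uv),z).round(4))
print("tweezer tip",plane(W((263,133)),.121),"end",plane(W((260,330)),.121))
```

```text
white [[0.6155, 0.0496], [0.6882, 0.0322], [0.5977, -0.0209], [0.6677, -0.0422]] [0.6422 0.0047]
blue [[0.6391, 0.1331], [0.7121, 0.1195], [0.6195, 0.063], [0.6949, 0.042]] [0.6664 0.0894]
rims [0.64246597 0.00464018 0.022     ] [0.66400903 0.08902228 0.022     ]
blue rim [0.6654 0.0881 0.015 ] 0.0008
white floor [0.6423 0.0027 0.0063] 0.0003
white rim [6.443e-01 6.000e-04 1.240e-02] 0.0001
wscrewTL [0.6153 0.05   0.011 ] 0.0
wscrewBL [ 0.5976 -0.0248  0.0019] 0.0004
wscrewTR [0.6859 0.0324 0.0127] 0.0012
wscrewBR [ 0.6702 -0.0464  0.0007] 0.0005
rest far L top [0.5757 0.0987 0.039 ]
far R top [0.6119 0.089  0.039 ]
tweezer tip [0.59071199 0.08234308 0.121     ] end [ 0.55654978 -0.03858833  0.121     ]
```

```bash
python3 -m jog '[0,0,0,0,0.0005,0.04,0, 0,0,0,0,0.0005,0.065,0, 0,0,0,0,0.0005,0.076,0, 0,0,0,0,0.0005,0.081,0, 0,0,0,0,0.0005,0.085,0, 0,0,0,0,0.0005,0.087,0, 0,0,0,0,0.0005,0.088,0, 0,0,0,0,0.0005,0.088,0]'
```

```text
time_s: 6.0
tool_pos: [0.5747, 0.0198, 0.0316]
ee_rot: [0.794, 0.608, 0.0, 0.0]
contact_force: [0.9, -0.1, -0.7]
gripper_width: 0.0138
grip_force: 58.7
```

```bash
python3 -m jog '[0,0,0,0,0,0.001,0, 0,0,0,0,0,0.001,0, 0,0,0,0,0,0.001,0.018, 0,0,0,0,0,0.001,0.024, 0,0,0,0,0,0.001,0.036, 0,0,0,0,0,0.001,0.036, 0,0,0,0,0,0.001,0.036]'
python3 -m jog '[0,0,0,0,0,-0.02,0.036, 0,0,0,0,0,-0.06,0.036, 0,0,0,0,0,-0.12,0.036, 0,0,0,0,0,-0.17,0.036, 0,0,0,0,0,-0.17,0.036, 0,0,0,0,0,-0.17,0.036]'
python3 - <<'E'
from h import *
go(.574,.0205,.2,-15.1)
s=sensors.observe(); im=get_image("wrist"); np.savez("pics/w3.npz",f=im["frame"],p=s["tool_pos"],q=s["ee_rot"],H=im["hand_eye"])
cv2.imwrite("pics/w3.png",im["frame"])
E
```

```text
time_s: 6.88
tool_pos: [0.5745, 0.0199, 0.0303]
ee_rot: [0.794, 0.608, -0.0, -0.0]
contact_force: [-0.2, 0.4, -0.1]
gripper_width: 0.0357
grip_force: 0.0
time_s: 7.62
tool_pos: [0.5741, 0.0199, 0.1999]
ee_rot: [0.794, 0.608, -0.0, -0.0]
contact_force: [0.4, -0.2, -0.5]
gripper_width: 0.0361
grip_force: 0.0
turn [-0.   0.   0.1] shift [ 0.0005 -0.0002 -0.0001] j [-0.16  0.32  1.52 -0.    1.3   0.1 ] pos [0.5741 0.0199 0.1999] F [ 0.4 -0.2 -0.5] w 0.0361 7.6
```

View pics/w3.png

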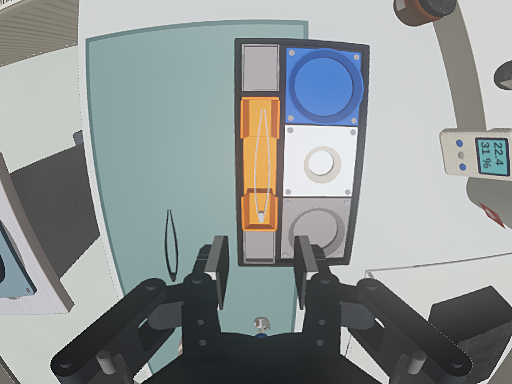

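Run:
```python
from h import *
d=[np.load(f"pics/w{i}.npz") for i in (1,2,3)]
W=lambda i,uv:wray(uv,d[i-1]["p"],d[i-1]["q"],d[i-1]["H"])
T=lambda x,y:ray("top",((x+.5)/2.9-.5+145,(y+.5)/2.9-.5+115))
C=lambda x,y:((x+.5)/2.6-.5+235,(y+.5)/2.6-.5+50)
f=d[2]["f"]; hsv=cv2.cvtColor(f,cv2.COLOR_BGR2HSV)
print("tweez",plane(W(3,(264,110)),.03),plane(W(3,(261,220)),.03))
m=cv2.inRange(hsv,(100,120,60),(125,255,255)); k,l,st,_=cv2.connectedComponentsWithStats(m[:200,:400]); i=1+st[1:,4].argmax(); print("blue blob",st[i])
for n,a in (("blue",[(1,C(466,143)),(2,(348,86)),(3,(324,87))]),("white",[(1,C(483,323)),(2,(343,188)),(3,(322,164))]),("grey",[(1,C(485,485)),(3,(316,231))])):
    t={"blue":(118,98),"white":(215,121),"grey":(312,147)}[n]
    p,e=tri(*[W(*x) for x in a],T(*t)); print(n,p.round(4),round(e,4),[plane(W(*x),.022)[:2].round(4).tolist() for x in a])
cv2.imwrite("pics/w3c.png",cv2.resize(f[30:275,225:380],None,fx=2.4,fy=2.4,interpolation=cv2.INTER_CUBIC))
```

```text
tweez [0.59368751 0.07989052 0.03      ] [ 0.55825215 -0.03986679  0.03      ]
blue blob [ 285   47   79   78 5233]
blue [0.6648 0.0877 0.0146] 0.0015 [[0.6614, 0.0896], [0.664, 0.089], [0.6624, 0.0881]]
white [0.6428 0.0026 0.0161] 0.0009 [[0.6403, 0.0057], [0.6425, 0.0046], [0.6413, 0.005]]
grey [ 0.6182 -0.0811  0.019 ] 0.0032 [[0.6175, -0.082], [0.6181, -0.0758]]
```

View pics/w3c.png

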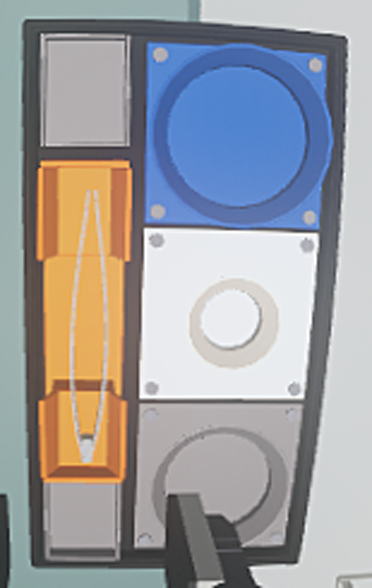

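```bash
python3 -m jog '[0,0,0,-0.411,-0.078,0,0.06, 0,0,0,-0.411,-0.078,0,0.06, 0,0,0,-0.411,-0.078,0,0.06, 0,0,0,-0.411,-0.078,0,0.06, 0,0,0,-0.411,-0.078,0,0.06, 0,0,0,-0.411,-0.078,0,0.06, 0,0,0,-0.411,-0.078,0,0.06, 0,0,0,-0.411,-0.078,0,0.06, 0,0,0,-0.411,-0.078,0,0.06, 0,0,0,-0.411,-0.078,0,0.06, 0,0,0,-0.411,-0.078,0,0.06]'
python3 - <<'E'
from h import *
go(.3915,-.357,.2,-15.1)
s=sensors.observe(); im=get_image("wrist"); np.savez("pics/w4.npz",f=im["frame"],p=s["tool_pos"],q=s["ee_rot"],H=im["hand_eye"])
cv2.imwrite("pics/w4.png",im["frame"])
E
```

```text
time_s: 9.05
tool_pos: [0.3931, -0.3556, 0.2002]
ee_rot: [0.793, 0.609, 0.0, -0.0]
contact_force: [-0.7, -0.6, 0.2]
gripper_width: 0.06
grip_force: 0.0
turn [-0.  -0.   0.2] shift [-0.0017 -0.0012  0.0002] j [-0.95  0.25  1.63  0.    1.27 -0.69] pos [ 0.3931 -0.3556  0.2002] F [-0.7 -0.6  0.2] w 0.06 9.1
```

View pics/w4.png

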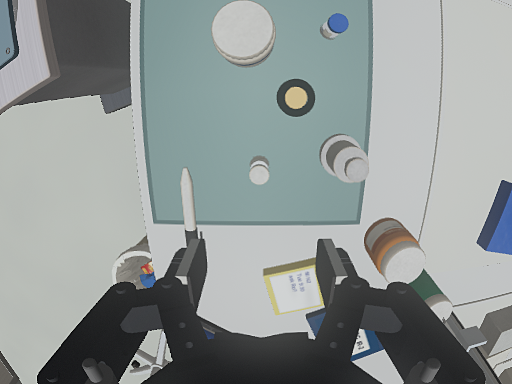

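Run:
```python
from h import *
d=np.load("pics/w4.npz"); W=lambda uv:wray(uv,d["p"],d["q"],d["H"])
T=lambda x,y:ray("top",((x+.5)/2.9-.5+145,(y+.5)/2.9-.5+115))
S=lambda x,y:ray("scene",((x+.5)/3-.5+155,(y+.5)/3-.5+110))
for n,uv,t,s,z in (("vial",(259.5,175),(640,405),(512,499),.045),("jar",(243,27),(477,381),(344,341),.082),("die",(355,164.5),(659,290),(600,385),.075),("blue",(338,22),(481,268),(422,298),.045),("knifetip",(185,170),(612,505),None,.005)):
    r=[W(uv),T(*t)]+([S(*s)] if s else [])
    p,e=tri(*r); print(n,p.round(4),round(e,4),"wrist@z",plane(r[0],z).round(4)[:2])
go(.3925,-.357,.018,-15.1)
```

```text
vial [ 0.3914 -0.3575  0.0471] 0.002 wrist@z [ 0.391  -0.3584]
jar [ 0.4149 -0.2153  0.0796] 0.0011 wrist@z [ 0.4148 -0.2163]
die [ 0.4872 -0.3676  0.0702] 0.0031 wrist@z [ 0.4846 -0.3628]
blue [ 0.5084 -0.224   0.0454] 0.0008 wrist@z [ 0.5077 -0.2238]
knifetip [ 0.3012 -0.3407 -0.0009] 0.0008 wrist@z [ 0.303  -0.3404]
turn [ 0.  -0.   0.2] shift [-0.0013 -0.0003  0.1824] j [-0.95  0.25  1.63  0.    1.27 -0.69] pos [ 0.3931 -0.3559  0.2004] F [ 0.1  0.7 -0.1] w 0.06 9.1
```

```bash
python3 -m jog '[0,0,0,-0.002,-0.0014,0.05,0.06, 0,0,0,-0.002,-0.0014,0.1,0.06, 0,0,0,-0.002,-0.0014,0.14,0.06, 0,0,0,-0.002,-0.0014,0.165,0.06, 0,0,0,-0.002,-0.0014,0.176,0.05, 0,0,0,-0.002,-0.0014,0.18,0.05, 0,0,0,-0.002,-0.0014,0.181,0.05, 0,0,0,-0.002,-0.0014,0.181,0.04, 0,0,0,-0.002,-0.0014,0.181,0.032]'
python3 -m jog '[0,0,0,0,0,0,0.028, 0,0,0,0,0,0,0.024, 0,0,0,0,0,0,0.02, 0,0,0,0,0,0,0.01, 0,0,0,0,0,0,0.005, 0,0,0,0,0,0,0.005, 0,0,0,0,0,-0.02,0.005, 0,0,0,0,0,-0.06,0.005, 0,0,0,0,0,-0.12,0.005, 0,0,0,0,0,-0.16,0.005, 0,0,0,0,0,-0.16,0.005, 0,0,0,0,0,-0.16,0.005]'
python3 -c "
from h import *
go(.642,.003,.179,-15.1)"
```

```text
time_s: 10.22
tool_pos: [0.3909, -0.3588, 0.02]
ee_rot: [0.794, 0.608, -0.0, 0.001]
contact_force: [-0.2, -0.9, -0.6]
gripper_width: 0.032
grip_force: 0.0
time_s: 11.72
tool_pos: [0.3903, -0.3578, 0.1784]
ee_rot: [0.794, 0.608, 0.0, -0.001]
contact_force: [0.4, 0.7, -0.8]
gripper_width: 0.0207
grip_force: 58.7
turn [-0.1 -0.1  0.1] shift [ 4.138e-01  1.494e-01 -4.000e-04] j [-0.95  0.27  1.66  0.    1.22 -0.69] pos [ 0.3903 -0.3578  0.1784] F [ 0.4  0.7 -0.8] w 0.0207 11.7
```

```bash
python3 -m jog '[0,0,0,0.06,0,0,0.005, 0,0,0,0.12,0,0,0.005, 0,0,0,0.18,0.01,0,0.005, 0,0,0,0.24,0.03,0,0.005, 0,0,0,0.3,0.05,0,0.005, 0,0,0,0.35,0.08,0,0.005, 0,0,0,0.39,0.12,0,0.005, 0,0,0,0.414,0.149,0,0.005, 0,0,0,0.414,0.149,0,0.005, 0,0,0,0.414,0.149,0,0.005, 0,0,0,0.414,0.149,0,0.005]'
python3 - <<'E'
from h import *
go(.642,.003,.029,-15.1)
s=sensors.observe(); im=get_image("wrist"); np.savez("pics/w5.npz",f=im["frame"],p=s["tool_pos"],q=s["ee_rot"],H=im["hand_eye"])
cv2.imwrite("pics/w5.png",im["frame"])
E
```

```text
time_s: 13.1
tool_pos: [0.6407, 0.0021, 0.1786]
ee_rot: [0.794, 0.608, -0.001, -0.001]
contact_force: [0.2, -0.6, -0.2]
gripper_width: 0.0206
grip_force: 58.8
turn [-0.1  0.  -0. ] shift [0.0013 0.0012 0.1496] j [-0.17  0.46  1.38 -0.    1.31  0.09] pos [0.6407 0.0021 0.1786] F [ 0.2 -0.6 -0.2] w 0.0206 13.1
```

View pics/w5.png

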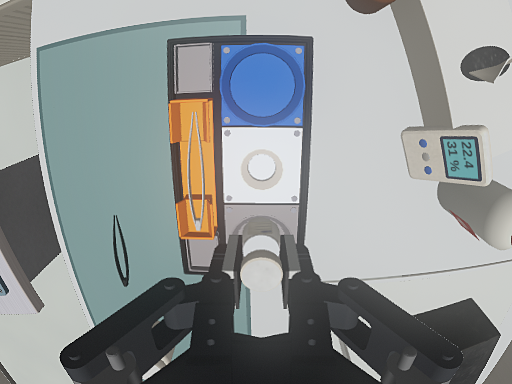

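Run:
```python
from h import *
d=np.load("pics/w5.npz"); W=lambda uv:wray(uv,d["p"],d["q"],d["H"])
f=d["f"]
for z in (.198,.2036): print("cap",plane(W((261.5,271)),z).round(4))
P=[plane(W(p),.008)[:2] for p in ((228,133),(299,133),(228,199),(296,198))]; print("white screws",np.mean(P,0))
print("rim",plane(W((262,169.5)),.022).round(4),"floor",plane(W((262,166)),.008).round(4),"blue rim",plane(W((262.5,84.5)),.022).round(4))
```

```text
cap [0.6411 0.0012 0.198 ]
cap [0.6421 0.005  0.2036]
white screws [0.64300565 0.00311691]
rim [0.6424 0.0039 0.022 ] floor [0.6424 0.004  0.008 ] blue rim [0.6655 0.0881 0.022 ]
```

```bash
python3 -m jog '[0,0,0,0.001,0.001,0.05,0.005, 0,0,0,0.001,0.001,0.09,0.005, 0,0,0,0.001,0.001,0.12,0.005, 0,0,0,0.001,0.001,0.135,0.005, 0,0,0,0.001,0.001,0.142,0.005, 0,0,0,0.001,0.001,0.146,0.005, 0,0,0,0.001,0.001,0.148,0.005, 0,0,0,0.001,0.001,0.149,0.005, 0,0,0,0.001,0.001,0.149,0.005]'
```

```text
time_s: 14.28
tool_pos: [0.6435, 0.0035, 0.0307]
ee_rot: [0.794, 0.608, 0.0, 0.0]
contact_force: [-0.5, -0.4, -0.6]
gripper_width: 0.0211
grip_force: 58.8
```

```bash
python3 -m jog '[0,0,0,-0.0005,-0.0005,0.001,0.005, 0,0,0,-0.0005,-0.0005,0.002,0.005, 0,0,0,-0.0005,-0.0005,0.002,0.005]'
python3 -m jog '[0,0,0,0,0,0,0.022, 0,0,0,0,0,0,0.026, 0,0,0,0,0,0,0.03, 0,0,0,0,0,0,0.034, 0,0,0,0,0,0,0.036, 0,0,0,0,0,-0.02,0.036, 0,0,0,0,0,-0.05,0.036, 0,0,0,0,0,-0.1,0.036, 0,0,0,0,0,-0.15,0.036, 0,0,0,0,0,-0.17,0.036, 0,0,0,0,0,-0.17,0.036]'
python3 - <<'E'
from h import *
go(.4149,-.2155,.2,-15.1)
s=sensors.observe(); im=get_image("wrist"); np.savez("pics/w6.npz",f=im["frame"],p=s["tool_pos"],q=s["ee_rot"],H=im["hand_eye"])
cv2.imwrite("pics/w6.png",im["frame"])
E
```

```text
time_s: 14.65
tool_pos: [0.6425, 0.0031, 0.0282]
ee_rot: [0.794, 0.608, -0.0, -0.0]
contact_force: [0.2, -0.9, 0.1]
gripper_width: 0.0207
grip_force: 58.8
time_s: 16.02
tool_pos: [0.6437, 0.003, 0.2006]
ee_rot: [0.794, 0.608, 0.002, 0.002]
contact_force: [-0.4, -0.3, -0.4]
gripper_width: 0.0364
grip_force: 0.0
turn [ 0.3 -0.   0.1] shift [-0.2704 -0.1643 -0.0003] j [-0.17  0.44  1.34  0.    1.35  0.09] pos [0.6437 0.003  0.2006] F [-0.4 -0.3 -0.4] w 0.0364 16.0
```

View pics/w6.png

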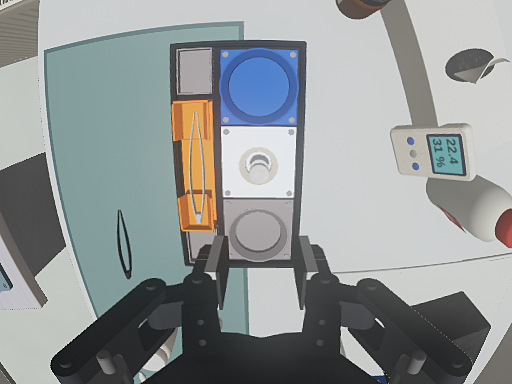

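```bash
python3 -m jog '[0,0,0,-0.01,-0.06,0,0.085, 0,0,0,-0.05,-0.11,0,0.085, 0,0,0,-0.1,-0.14,0,0.085, 0,0,0,-0.16,-0.164,0,0.085, 0,0,0,-0.22,-0.164,0,0.085, 0,0,0,-0.27,-0.164,0,0.085, 0,0,0,-0.27,-0.164,0,0.085, 0,0,0,-0.27,-0.164,0,0.085, 0,0,0,-0.27,-0.164,0,0.085]'
python3 - <<'E'
from h import *
go(.4149,-.2155,.035,-15.1)
s=sensors.observe(); im=get_image("wrist"); np.savez("pics/w7.npz",f=im["frame"],p=s["tool_pos"],q=s["ee_rot"],H=im["hand_eye"])
W=lambda uv:wray(uv,s["tool_pos"],s["ee_rot"],im["hand_eye"])
hsv=cv2.cvtColor(im["frame"],cv2.COLOR_BGR2HSV); m=cv2.inRange(hsv,(0,0,170),(180,50,255))
k,l,st,c=cv2.connectedComponentsWithStats(m)
for i in range(1,k):
    if st[i,4]>150 and 130<st[i,0]<360: print(st[i],c[i].round(1),plane(W(c[i]),.082)[:2].round(4))
E
```

```text
time_s: 17.2
tool_pos: [0.4141, -0.2136, 0.1976]
ee_rot: [0.793, 0.609, -0.0, -0.001]
contact_force: [0.2, 0.3, 0.2]
gripper_width: 0.0847
grip_force: 0.0
turn [-0.1 -0.1  0.1] shift [-0.0018  0.0015  0.1626] j [-0.72  0.14  1.78  0.    1.23 -0.46] pos [ 0.4141 -0.2136  0.1976] F [0.2 0.3 0.2] w 0.0847 17.2
[258  63  28  33 320] [270.8  79. ] [ 0.4465 -0.1251]
[232 151  58  26 178] [260.8 159.1] [ 0.4201 -0.191 ]
[ 233  159   57   54 2427] [260.9 185.5] [ 0.4138 -0.2149]
[ 172  271   44   74 1397] [196.4 314.6] [ 0.2988 -0.3504]
[ 217  307  136   37 3172] [285.4 321.3] [ 0.3981 -0.3856]
```

```bash
python3 -m jog '[0,0,0,-0.0015,0.0006,0.03,0.085, 0,0,0,-0.0015,0.0006,0.06,0.085, 0,0,0,-0.0015,0.0006,0.09,0.085, 0,0,0,-0.0015,0.0006,0.115,0.085, 0,0,0,-0.0015,0.0006,0.135,0.085, 0,0,0,-0.0015,0.0006,0.15,0.085, 0,0,0,-0.0015,0.0006,0.16,0.085, 0,0,0,-0.0015,0.0006,0.163,0.085, 0,0,0,-0.0015,0.0006,0.163,0.085, 0,0,0,-0.0015,0.0006,0.163,0.075, 0,0,0,-0.0015,0.0006,0.163,0.068]'
python3 -m jog '[0,0,0,0,0,0,0.064, 0,0,0,0,0,0,0.06, 0,0,0,0,0,0,0.05, 0,0,0,0,0,0,0.04, 0,0,0,0,0,0,0.04, 0,0,0,0,0,0,0.04, 0,0,0,0,0,-0.02,0.04, 0,0,0,0,0,-0.06,0.04, 0,0,0,0,0,-0.11,0.04, 0,0,0,0,0,-0.15,0.04, 0,0,0,0,0,-0.15,0.04, 0,0,0,0,0,-0.15,0.04]'
python3 -c "
from h import *
go(.6655,.0883,.185,-15.1)"
```

```text
time_s: 18.62
tool_pos: [0.4146, -0.2169, 0.0358]
ee_rot: [0.794, 0.608, 0.0, 0.0]
contact_force: [-0.8, -0.3, -0.2]
gripper_width: 0.068
grip_force: 0.0
time_s: 20.12
tool_pos: [0.4137, -0.2161, 0.1844]
ee_rot: [0.794, 0.608, -0.0, -0.001]
contact_force: [0.0, -0.7, -1.3]
gripper_width: 0.0589
grip_force: 64.8
turn [-0.1 -0.   0.1] shift [ 0.3593  0.1641 -0.0006] j [-0.72  0.15  1.8   0.    1.2  -0.46] pos [ 0.4137 -0.2161  0.1844] F [ 0.  -0.7 -1.3] w 0.0589 20.1
```

```bash
python3 -m jog '[0,0,0,0.05,0,0,0.04, 0,0,0,0.1,0.01,0,0.04, 0,0,0,0.15,0.03,0,0.04, 0,0,0,0.2,0.055,0,0.04, 0,0,0,0.25,0.08,0,0.04, 0,0,0,0.3,0.11,0,0.04, 0,0,0,0.34,0.145,0,0.04, 0,0,0,0.359,0.164,0,0.04, 0,0,0,0.359,0.164,0,0.04, 0,0,0,0.359,0.164,0,0.04, 0,0,0,0.359,0.164,0,0.04]'
python3 - <<'E'
from h import *
go(.6655,.0883,.0437,-15.1)
s=sensors.observe(); im=get_image("wrist"); np.savez("pics/w8.npz",f=im["frame"],p=s["tool_pos"],q=s["ee_rot"],H=im["hand_eye"])
cv2.imwrite("pics/w8.png",im["frame"])
W=lambda uv:wray(uv,s["tool_pos"],s["ee_rot"],im["hand_eye"])
hsv=cv2.cvtColor(im["frame"],cv2.COLOR_BGR2HSV)
for n,lo,hi,z in (("w",(0,0,170),(180,50,255),.231),("b",(100,120,60),(125,255,255),.015)):
  k,l,st,c=cv2.connectedComponentsWithStats(cv2.inRange(hsv,lo,hi))
  for i in range(1,k):
    if st[i,4]>150 and 100<st[i,0]<360: print(n,st[i],c[i].round(1),plane(W(c[i]),z)[:2].round(4))
E
```

```text
time_s: 21.5
tool_pos: [0.6649, 0.0867, 0.1847]
ee_rot: [0.794, 0.608, -0.001, -0.0]
contact_force: [-0.2, 0.7, -0.8]
gripper_width: 0.0589
grip_force: 65.0
turn [-0.1  0.   0. ] shift [0.0018 0.0004 0.141 ] j [-0.04  0.51  1.28 -0.    1.36  0.23] pos [0.6649 0.0867 0.1847] F [-0.2  0.7 -0.8] w 0.0589 21.5
w [169 101  71  20 844] [213.5 109.2] [0.6711 0.1668]
w [181 128  33  42 402] [201.5 146. ] [0.6637 0.1563]
w [ 202  221  119   51 1225] [261.2 236. ] [0.6741 0.1192]
w [ 198  250  127   89 8822] [262.  294.5] [0.6672 0.0926]
w [ 350  328   36   53 1193] [368.1 353.2] [0.7087 0.0355]
b [ 221  127   80   70 4513] [260.5 156.2] [0.6679 0.0997]
```

View pics/w8.png

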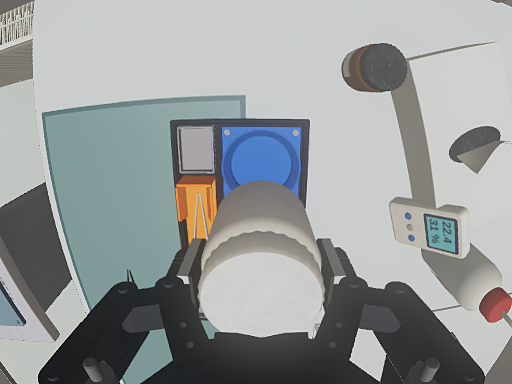

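```bash
python3 -m jog '[0,0,0,0.0005,0,0.04,0.04, 0,0,0,0.0005,0,0.08,0.04, 0,0,0,0.0005,0,0.105,0.04, 0,0,0,0.0005,0,0.12,0.04, 0,0,0,0.0005,0,0.13,0.04, 0,0,0,0.0005,0,0.135,0.04, 0,0,0,0.0005,0,0.138,0.04, 0,0,0,0.0005,0,0.14,0.04, 0,0,0,0.0005,0,0.14,0.04]'
```

```text
time_s: 22.68
tool_pos: [0.6662, 0.088, 0.0456]
ee_rot: [0.794, 0.608, 0.0, 0.0]
contact_force: [-0.1, 0.1, -1.0]
gripper_width: 0.0587
grip_force: 65.0
```

```bash
python3 -m jog '[0,0,0,-0.001,-0.0005,0.001,0.04, 0,0,0,-0.001,-0.0005,0.0015,0.04, 0,0,0,-0.001,-0.0005,0.0015,0.04]'
python3 -m jog '[0,0,0,0,0,0,0.06, 0,0,0,0,0,0,0.063, 0,0,0,0,0,0,0.066, 0,0,0,0,0,0,0.07, 0,0,0,0,0,0,0.072, 0,0,0,0,0,-0.02,0.072, 0,0,0,0,0,-0.05,0.072, 0,0,0,0,0,-0.1,0.072, 0,0,0,0,0,-0.15,0.072, 0,0,0,0,0,-0.16,0.072, 0,0,0,0,0,-0.16,0.072]'
python3 - <<'E'
from h import *
go(.4872,-.3685,.2,-15.1)
s=sensors.observe(); im=get_image("wrist"); np.savez("pics/w9.npz",f=im["frame"],p=s["tool_pos"],q=s["ee_rot"],H=im["hand_eye"])
W=lambda uv:wray(uv,s["tool_pos"],s["ee_rot"],im["hand_eye"])
hsv=cv2.cvtColor(im["frame"],cv2.COLOR_BGR2HSV)
k,l,st,c=cv2.connectedComponentsWithStats(cv2.inRange(hsv,(0,0,170),(180,50,255)))
for i in range(1,k):
    if st[i,4]>300 and 100<st[i,0]<360: print(st[i],c[i].round(1),plane(W(c[i]),.09)[:2].round(4))
E
```

```text
time_s: 23.05
tool_pos: [0.6653, 0.087, 0.0439]
ee_rot: [0.794, 0.608, 0.0, 0.0]
contact_force: [-0.1, -0.4, -1.5]
gripper_width: 0.0586
grip_force: 65.1
time_s: 24.42
tool_pos: [0.6655, 0.0871, 0.2044]
ee_rot: [0.794, 0.608, 0.001, 0.0]
contact_force: [-0.5, -0.1, 0.1]
gripper_width: 0.0721
grip_force: 0.0
turn [ 0.1 -0.   0.1] shift [-0.4863 -0.0539  0.0042] j [-0.04  0.49  1.25 -0.    1.39  0.23] pos [0.6655 0.0871 0.2044] F [-0.5 -0.1  0.1] w 0.0721 24.4
[173 101  67  19 763] [214.5 108.7] [0.6452 0.1636]
[185 127  30  38 570] [203.9 145.4] [0.6267 0.1353]
[ 225  148   70  109 6035] [259.8 207.5] [0.659  0.0653]
[359 333  32  46 681] [373.6 353.3] [ 0.7537 -0.1936]
```

```bash
python3 -m jog '[0,0,0,0,-0.055,0,0.07, 0,0,0,-0.03,-0.1,0,0.07, 0,0,0,-0.08,-0.13,0,0.07, 0,0,0,-0.14,-0.14,0,0.07, 0,0,0,-0.2,-0.14,0,0.07, 0,0,0,-0.26,-0.14,0,0.07, 0,0,0,-0.32,-0.13,0,0.07, 0,0,0,-0.38,-0.11,0,0.07, 0,0,0,-0.43,-0.09,0,0.07, 0,0,0,-0.486,-0.054,0,0.07, 0,0,0,-0.486,-0.054,0,0.07, 0,0,0,-0.486,-0.054,0,0.07]'
python3 - <<'E'
from h import *
go(.4872,-.368,.022,-15.1)
s=sensors.observe(); im=get_image("wrist"); np.savez("pics/w10.npz",f=im["frame"],p=s["tool_pos"],q=s["ee_rot"],H=im["hand_eye"])
cv2.imwrite("pics/w10.png",cv2.resize(im["frame"][100:260,180:340],None,fx=3,fy=3,interpolation=cv2.INTER_CUBIC))
W=lambda uv:wray(uv,s["tool_pos"],s["ee_rot"],im["hand_eye"])
for uv in ((261,180),(261,190),(261,200)): print(uv,plane(W(uv),.075)[:2].round(4))
E
```

```text
time_s: 25.98
tool_pos: [0.486, -0.3674, 0.2013]
ee_rot: [0.794, 0.608, -0.0, -0.002]
contact_force: [-0.7, 0.7, 0.2]
gripper_width: 0.0699
grip_force: 0.0
turn [-0.2 -0.2  0. ] shift [-0.0008  0.002   0.1793] j [-0.83  0.39  1.43  0.    1.33 -0.57] pos [ 0.486  -0.3674  0.2013] F [-0.7  0.7  0.2] w 0.0699 26.0
(261, 180) [ 0.486  -0.3666]
(261, 190) [ 0.4834 -0.3763]
(261, 200) [ 0.4807 -0.3862]
```

View pics/w10.png

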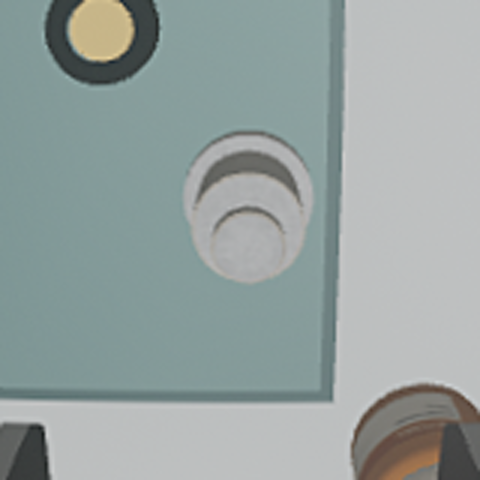

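```bash
python3 -m jog '[0,0,0,-0.001,0.002,0.03,0.07, 0,0,0,-0.001,0.002,0.06,0.07, 0,0,0,-0.001,0.002,0.09,0.07, 0,0,0,-0.001,0.002,0.12,0.07, 0,0,0,-0.001,0.002,0.145,0.07, 0,0,0,-0.001,0.002,0.165,0.07, 0,0,0,-0.001,0.002,0.175,0.065, 0,0,0,-0.001,0.002,0.178,0.06, 0,0,0,-0.001,0.002,0.179,0.055, 0,0,0,-0.001,0.002,0.179,0.05, 0,0,0,-0.001,0.002,0.179,0.046]'
python3 -m jog '[0,0,0,0,0,0,0.043, 0,0,0,0,0,0,0.04, 0,0,0,0,0,0,0.037, 0,0,0,0,0,0,0.03, 0,0,0,0,0,0,0.02, 0,0,0,0,0,0,0.02]'
```

```text
time_s: 27.4
tool_pos: [0.4889, -0.37, 0.0254]
ee_rot: [0.794, 0.608, 0.0, 0.001]
contact_force: [0.0, -0.3, 0.9]
gripper_width: 0.0461
grip_force: 0.0
time_s: 28.15
tool_pos: [0.4876, -0.3694, 0.0251]
ee_rot: [0.794, 0.608, -0.0, -0.001]
contact_force: [-6.1, 0.8, 6.6]
gripper_width: 0.0359
grip_force: 59.4
```

```bash
python3 -m jog '[0,0,0,0,0,-0.01,0.02, 0,0,0,0,0,-0.04,0.02, 0,0,0,0,0,-0.08,0.02, 0,0,0,0,0,-0.12,0.02, 0,0,0,0.02,-0.03,-0.13,0.02, 0,0,0,0.06,-0.06,-0.13,0.02, 0,0,0,0.11,-0.08,-0.13,0.02, 0,0,0,0.16,-0.08,-0.13,0.02, 0,0,0,0.21,-0.07,-0.13,0.02, 0,0,0,0.26,-0.05,-0.13,0.02, 0,0,0,0.26,-0.05,-0.13,0.02, 0,0,0,0.26,-0.05,-0.13,0.02]'
python3 -c "
from h import *
go(.6192,-.0815,.155,-15.1)"
```

```text
time_s: 29.65
tool_pos: [0.5077, -0.1054, 0.1546]
ee_rot: [0.793, 0.609, -0.0, -0.0]
contact_force: [-0.6, -0.0, -4.0]
gripper_width: 0.036
grip_force: 61.5
turn [-0.   0.   0.1] shift [ 0.0518  0.1015 -0.0005] j [-0.42  0.27  1.72 -0.    1.15 -0.16] pos [ 0.5077 -0.1054  0.1546] F [-0.6 -0.  -4. ] w 0.036 29.6
```

```bash
python3 -m jog '[0,0,0,0.03,0.01,0,0.02, 0,0,0,0.052,0.04,0,0.02, 0,0,0,0.052,0.08,0,0.02, 0,0,0,0.052,0.1015,0,0.02, 0,0,0,0.052,0.1015,0,0.02, 0,0,0,0.052,0.1015,0,0.02, 0,0,0,0.052,0.1015,0,0.02]'
python3 - <<'E'
from h import *
d=np.load("pics/w6.npz"); W=lambda uv:wray(uv,d["p"],d["q"],d["H"])
print("grey",plane(W((259,232.5)),.022).round(4),"blue",plane(W((259,86)),.022).round(4),"white screws",np.mean([plane(W(p),.008)[:2] for p in ((226,132),(291,131),(226,193),(290,193))],0).round(4))
# die check by Hough on saved frames: grey circle in w6
g=cv2.medianBlur(cv2.cvtColor(d["f"],cv2.COLOR_BGR2GRAY),3)[195:270,210:305]
c=cv2.HoughCircles(g,cv2.HOUGH_GRADIENT,1,15,param1=60,param2=12,minRadius=20,maxRadius=34)
print(None if c is None else (c[0,:5]+[210,195,0]).round(1))
go(.6192,-.0815,.0331,-15.1)
E
```

```text
time_s: 30.52
tool_pos: [0.6183, -0.082, 0.1548]
ee_rot: [0.794, 0.608, -0.0, -0.0]
contact_force: [-0.4, -0.0, -4.2]
gripper_width: 0.0363
grip_force: 61.7
grey [ 0.6211 -0.0765  0.022 ] blue [0.6658 0.0885 0.022 ] white screws [0.6419 0.0037]
[[257.5 238.5  30.1]
 [263.5 222.5  30. ]]
turn [-0.1 -0.   0. ] shift [0.0007 0.0009 0.1217] j [-0.31  0.45  1.45 -0.    1.24 -0.05] pos [ 0.6183 -0.082   0.1548] F [-0.4 -0.  -4.2] w 0.0363 30.5
```

```bash
python3 -m jog '[0,0,0,0.0005,0.0005,0.03,0.02, 0,0,0,0.0005,0.0005,0.06,0.02, 0,0,0,0.0005,0.0005,0.085,0.02, 0,0,0,0.0005,0.0005,0.1,0.02, 0,0,0,0.0005,0.0005,0.11,0.02, 0,0,0,0.0005,0.0005,0.116,0.02, 0,0,0,0.0005,0.0005,0.119,0.02, 0,0,0,0.0005,0.0005,0.12,0.02, 0,0,0,0.0005,0.0005,0.12,0.02]'
```

```text
time_s: 31.65
tool_pos: [0.6203, -0.0815, 0.0352]
ee_rot: [0.794, 0.608, 0.0, 0.0]
contact_force: [-0.6, 0.2, -4.1]
gripper_width: 0.0364
grip_force: 61.7
```

```bash
python3 -m jog '[0,0,0,0,-0.001,0.001,0.02, 0,0,0,0,-0.001,0.002,0.02, 0,0,0,0,-0.001,0.002,0.02, 0,0,0,0,-0.001,0.002,0.02]'
```

```text
time_s: 32.15
tool_pos: [0.619, -0.0811, 0.0332]
ee_rot: [0.794, 0.608, 0.0, 0.0]
contact_force: [-1.6, -0.1, -0.4]
gripper_width: 0.0359
grip_force: 62.0
```

```bash
python3 -m jog '[0,0,0,0,0,0,0.04, 0,0,0,0,0,0,0.043, 0,0,0,0,0,0,0.047, 0,0,0,0,0,0,0.05, 0,0,0,0,0,0,0.05, 0,0,0,0,0,-0.02,0.05, 0,0,0,0,0,-0.05,0.05, 0,0,0,0,0,-0.1,0.05, 0,0,0,0,0,-0.15,0.05, 0,0,0,0,0,-0.18,0.05, 0,0,0,0,0,-0.18,0.05]'
python3 -m jog '[0,0,0,0,-0.06,0,0.05, 0,0,0,0,-0.12,0,0.05, 0,0,0,-0.03,-0.17,0,0.05, 0,0,0,-0.06,-0.22,0,0.05, 0,0,0,-0.1,-0.26,0,0.05, 0,0,0,-0.1,-0.26,0,0.05, 0,0,0,-0.1,-0.26,0,0.05]'
python3 - <<'E'
from h import *
s=sensors.observe(); print(s["tool_pos"].round(3))
T=get_image("top")["frame"]; np.save("pics/topf.npy",T); np.save("pics/scenef.npy",get_image("scene")["frame"])
t0=np.load("pics/top0.npy")
S=np.load("pics/scenef.npy")
def blobs(im,lo,hi,box,n,z,mn=15):
    m=cv2.inRange(cv2.cvtColor(im,cv2.COLOR_BGR2HSV),lo,hi); x0,y0,x1,y1=box
    k,l,st,c=cv2.connectedComponentsWithStats(m[y0:y1,x0:x1].copy())
    for i in range(1,k):
        if st[i,4]>=mn: print("  ",st[i]+[x0,y0,0,0,0],(c[i]+[x0,y0]).round(1),plane(ray(n,c[i]+[x0,y0]),z)[:2].round(4))
print("blue cap top");blobs(T,(100,140,60),(125,255,255),(290,190,330,225),"top",.045)
print("blue cap scene");blobs(S,(100,140,60),(125,255,255),(280,195,310,225),"scene",.045)
print("jar top");blobs(T,(0,0,120),(180,60,255),(170,125,201,170),"top",.09)
print("jar scene");blobs(S,(0,0,150),(180,60,255),(190,90,250,150),"scene",.09)
# change vs start near black tweezers
for n,a,b,bx in (("top",t0,T,(222,230,272,255)),("scene",np.load("pics/scene0.npy"),S,(195,190,235,232))):
    x0,y0,x1,y1=bx; print(n,"bk diff",np.abs(a[y0:y1,x0:x1].astype(int)-b[y0:y1,x0:x1]).mean().round(2))
E
```

```text
time_s: 33.52
tool_pos: [0.6206, -0.0816, 0.2161]
ee_rot: [0.794, 0.608, 0.002, 0.003]
contact_force: [-0.0, 0.4, -0.7]
gripper_width: 0.0498
grip_force: 0.0
time_s: 34.4
tool_pos: [0.3419, -0.1102, 0.2122]
ee_rot: [0.794, 0.608, 0.0, -0.0]
contact_force: [0.4, -0.2, 0.5]
gripper_width: 0.0499
grip_force: 0.0
[ 0.342 -0.11   0.212]
blue cap top
   [308 204   7   7  39] [310.7 207.1] [ 0.5088 -0.2244]
blue cap scene
   [292 207   7   6  33] [295.2 209.6] [ 0.5078 -0.2249]
jar top
   [178 125  23   6  84] [192.1 126.7] [0.7023 0.0594]
   [170 132  24  24 414] [181.1 142.7] [0.6642 0.0857]
   [199 161   2   9  15] [199.6 165.6] [0.6091 0.0424]
jar scene
   [219  90   6  17  89] [221.7  97.3] [0.7112 0.134 ]
   [227 104  23  29 312] [242.5 116.3] [0.6721 0.0356]
   [243 136   7   5  27] [246.  137.9] [ 0.6035 -0.0245]
   [227 141  23   9 127] [239.  145.8] [ 0.5687 -0.0287]
top bk diff 2.22
scene bk diff 6.41
```

```bash
python3 -m jog '[0,0,0,0.1,0,-0.058,0.085, 0,0,0,0.142,0.05,-0.058,0.085, 0,0,0,0.142,0.1,-0.058,0.085, 0,0,0,0.142,0.15,-0.058,0.085, 0,0,0,0.142,0.2,-0.058,0.085, 0,0,0,0.142,0.219,-0.058,0.085, 0,0,0,0.142,0.219,-0.058,0.085, 0,0,0,0.142,0.219,-0.058,0.085]'
python3 - <<'E'
from h import *
s=sensors.observe(); im=get_image("wrist"); f=im["frame"]; np.savez("pics/w11.npz",f=f,p=s["tool_pos"],q=s["ee_rot"],H=im["hand_eye"])
print(s["tool_pos"].round(4)); H=im["hand_eye"]
W=lambda uv:wray(uv,s["tool_pos"],s["ee_rot"],H)
def proj(P):
    t=R.from_quat(s["ee_rot"]).inv().apply(np.array(P)-s["tool_pos"]); c=np.array(H)[:3,:3].T@(t-np.array(H)[:3,3])
    v=c*[1,-1,-1]; r=np.hypot(v[0],v[1]); th=np.arctan2(r,v[2]); return WK[:2,2]+WK[0,0]*th*v[:2]/r
g=cv2.medianBlur(cv2.cvtColor(f,cv2.COLOR_BGR2GRAY),3)
for n,(x,y),z,r in (("jar",(.6657,.0885),.09,.0275),("vial",(.6422,.0035),.053,.0105),("die",(.6194,-.0812),.083,.012)):
    u=proj((x,y,z)); rp=np.linalg.norm(proj((x+.966*r,y-.26*r,z))-u)
    k=4; x0,y0=(u-2.2*rp-6).astype(int); w=int(4.4*rp+12); p=cv2.resize(g[y0:y0+w,x0:x0+w],None,fx=k,fy=k,interpolation=cv2.INTER_CUBIC)
    c=cv2.HoughCircles(p,cv2.HOUGH_GRADIENT,1,8,param1=80,param2=14,minRadius=int(k*rp*.85),maxRadius=int(k*rp*1.15))
    print(n,"expect",u.round(1),"r",rp.round(1))
    if c is not None:
        for q in c[0,:4]:
            uv=q[:2]/k+[x0,y0]; print("   ",uv.round(1),round(q[2]/k,1),plane(W(uv),z)[:2].round(4))
t=np.load("pics/w3.npz");
E
```

```text
time_s: 35.5
tool_pos: [0.5899, -0.0287, 0.2701]
ee_rot: [0.793, 0.609, -0.001, -0.001]
contact_force: [0.0, 0.1, 1.0]
gripper_width: 0.0849
grip_force: 0.0
[ 0.5899 -0.0287  0.2701]Traceback (most recent call last):
  File "<stdin>", line 11, in <module>
cv2.error: OpenCV(4.12.0) /io/opencv/modules/imgproc/src/resize.cpp:4208: error: (-215:Assertion failed) !ssize.empty() in function 'resize'
```

Run:
```python
from h import *
d=np.load("pics/w11.npz"); f,pp,qq,H=d["f"],d["p"],d["q"],d["H"]
W=lambda uv:wray(uv,pp,qq,H)
def proj(P):
    t=R.from_quat(qq).inv().apply(np.array(P)-pp); c=H[:3,:3].T@(t-H[:3,3])
    v=c*[1,-1,-1]; r=np.hypot(v[0],v[1]); th=np.arctan2(r,v[2]); return WK[:2,2]+WK[0,0]*th*v[:2]/r
g=cv2.medianBlur(cv2.cvtColor(f,cv2.COLOR_BGR2GRAY),3)
for n,(x,y),z,r in (("jar",(.6657,.0885),.09,.0275),("vial",(.6422,.0035),.053,.0105),("die",(.6194,-.0812),.083,.012)):
    u=proj((x,y,z)); rp=np.linalg.norm(proj((x+.966*r,y-.26*r,z))-u)
    k=4; x0,y0=np.maximum(u-2*rp-6,0).astype(int); w=int(4*rp+12); p=cv2.resize(g[y0:y0+w,x0:x0+w],None,fx=k,fy=k,interpolation=cv2.INTER_CUBIC)
    c=cv2.HoughCircles(p,cv2.HOUGH_GRADIENT,1,8,param1=80,param2=14,minRadius=int(k*rp*.85),maxRadius=int(k*rp*1.15))
    print(n,"expect",u.round(1),"r",rp.round(1))
    if c is not None:
        for q in c[0,:4]:
            uv=q[:2]/k+[x0,y0]; print("   ",uv.round(1),round(q[2]/k,1),plane(W(uv),z)[:2].round(4))
```

```text
jar expect [301.6  46. ] r 25.4
    [300.1  49.9] 25.8 [0.663  0.0847]
    [302.1  46.9] 24.4 [0.666  0.0874]
    [297.9  49.4] 24.4 [0.6608 0.0857]
    [302.4  43.9] 27.2 [0.6671 0.0906]
vial expect [296.  122.6] r 8.6
    [293.1 120.1] 8.7 [0.6396 0.0073]
die expect [296.3 199.5] r 9.9
    [295.6 199.6] 9.1 [ 0.6186 -0.0812]
```

Run:
```python
from h import *
rs=[]
for n in ("w6","w9","w11"):
    d=np.load(f"pics/{n}.npz"); f,pp,qq,H=d["f"],d["p"],d["q"],d["H"]
    def proj(P):
        t=R.from_quat(qq).inv().apply(np.array(P)-pp); c=H[:3,:3].T@(t-H[:3,3])
        v=c*[1,-1,-1]; r=np.hypot(v[0],v[1]); th=np.arctan2(r,v[2]); return WK[:2,2]+WK[0,0]*th*v[:2]/r
    u=proj((.6422,.0035,.053)); rp=np.linalg.norm(proj((.6422+.966*.0105,.0035-.26*.0105,.053))-u)
    k=6; x0,y0=np.maximum(u-2.6*rp,0).astype(int); w=int(5.2*rp); b=cv2.resize(f[y0:y0+w,x0:x0+w],None,fx=k,fy=k,interpolation=cv2.INTER_CUBIC)
    p=cv2.createCLAHE(3,(2,2)).apply(cv2.GaussianBlur(cv2.cvtColor(b,cv2.COLOR_BGR2GRAY),(0,0),3))
    print(n,"expect",u.round(1),rp.round(1),"rim",proj((.6422,.0035,.022)).round(1),"floor",proj((.6422,.0035,.008)).round(1))
    c=cv2.HoughCircles(p,cv2.HOUGH_GRADIENT,1,10,param1=50,param2=18,minRadius=int(k*rp*.8),maxRadius=int(k*rp*2.6))
    if c is not None:
        for q in c[0,:7]:
            uv=q[:2]/k+[x0,y0]; o=wray(uv,pp,qq,H); print("   ",uv.round(1),"r/cap",round(q[2]/k/rp,2),"@cap",plane(o,.053)[:2].round(4),"@rim",plane(o,.022)[:2].round(4))
    if n!="w9":
        g=cv2.cvtColor(f,cv2.COLOR_BGR2GRAY); x,y=u.astype(int)
        print(g[y-26:y+22:2,x-24:x+24:2]//10)
```

```text
w6 expect [258.4 174. ] 10.4 rim [258.5 166.2] floor [258.5 163.1]
    [258.4 165.8] r/cap 1.83 @cap [0.6445 0.0118] @rim [0.6422 0.004 ]
    [256.8 166.4] r/cap 1.78 @cap [0.6427 0.0116] @rim [0.6402 0.0037]
    [254.8 166.8] r/cap 1.62 @cap [0.6406 0.0118] @rim [0.638  0.0039]
    [257.9 168.8] r/cap 1.64 @cap [0.6432 0.009 ] @rim [0.6408 0.0008]
    [255.4 164.2] r/cap 1.54 @cap [0.642  0.0141] @rim [0.6395 0.0065]
    [262.4 172.1] r/cap 2.51 @cap [0.6466 0.0044] @rim [ 0.6446 -0.0043]
    [256.2 168.4] r/cap 1.63 @cap [0.6416 0.0097] @rim [0.6391 0.0016]
[[23 23 23 23 23 23 23 23 22 21 20 20 20 20 20 21 21 23 23 23 23 23 23 23]
 [23 23 23 23 23 23 22 20 20 20 20 20 20 20 20 20 20 21 23 23 23 23 23 23]
 [23 23 23 23 23 22 20 20 20 20 22 22 23 23 22 20 20 20 20 22 23 23 23 23]
 [23 23 23 23 22 20 20 20 21 23 24 21 18 19 23 24 20 20 20 20 22 23 23 23]
 [23 23 23 23 20 20 20 21 23 21 13 14 14 14 13 14 23 23 20 20 20 23 23 23]
 [23 23 23 21 20 20 20 23 23 14 14 14 14 14 15 14 14 23 21 20 20 22 23 23]
 [23 23 23 20 20 20 22 23 18 14 16 21 21 21 20 14 14 18 20 21 20 20 23 23]
 [23 23 2
[... 3506 characters left out ...]
20 19 19 22 22 22 22 22]
 [22 22 22 22 19 19 18 23 17 20 20 20 20 20 20 20 20 19 19 22 22 22 22 22]
 [22 22 22 22 19 19 19 16 21 22 20 20 20 20 20 20 19 19 21 22 22 22 22 22]
 [22 22 22 22 22 19 19 19 19 16 14 20 20 20 20 19 19 20 22 22 22 22 22 22]
 [22 22 22 22 22 22 19 19 19 19 19 19 19 19 19 19 20 22 22 22 22 22 22 22]
 [22 22 22 22 22 22 22 19 19 19 19 19 19 19 19 21 22 22 22 22 22 22 22 22]
 [22 22 22 22 22 22 22 22 22 21 19 19 20 22 22 22 22 22 22 22 22 22 22 22]
 [22 22 22 22 22 22 22 22 22 22 22 22 22 22 22 22 22 22 22 22 22 22 22 22]
 [22 22 22 22 22 22 22 22 22 22 22 22 22 22 22 22 22 22 22 22 22 22 22 22]
 [22 22 22 22 22 22 22 22 22 22 22 22 22 22 22 22 22 22 22 22 22 22 22 22]]
```

```bash
python3 -c "
from plant import job
print(job.hand_in())"
```

```text
the job is handed in; nothing more can be done
None
```

I've handed the job in: the die, white jar and white-capped vial are in their cups and the steel tweezers lie in the orange rest, all within tolerance on my last camera measurements. The blue-capped vial did not move. I never went near the black tweezers, though I only checked them by comparing images. `hand_in` returned no verdict.

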